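Spread the brake pads with the gauge blade

TASK

Turn the vise's red-knobbed crank over the top, away from the robot, until the jaws hold the brake caliper tight. Then take the orange-handled gauge blade out of its wooden block and slide it straight down between the caliper's two spring-loaded pads until it drags snugly and the pads' top edges lie at the blade's yellow band, well clear of the bottom of the gap. Finish while still holding the blade there by its handle, with the caliper still clamped; leave the spray can, wrench and oil filter alone.

Things in the scene. Friction and masses are not known exactly. Their poses are not given: they have to be found in the camera images.
- vise: Blue vise fixed to the bench, 100 mm (x) by 250 mm (y) base, 30 mm thick; its origin is on the bench under the middle of the closed caliper. Its y axis is the clamping direction: the fixed jaw is at +y (jaw face at y = +30 mm, jaw 55 mm deep above the base, top 85 mm above the bench), the crank end at -y. The caliper stands on the base, 30 mm above the bench.
- fixed_jaw: Fixed jaw of the vise (blue with a steel face); same origin and axes as the vise.
- jaw: Sliding jaw of the vise, 90 mm wide, 30 mm thick, 53 mm high; origin at the middle of the lower edge of its clamping face, 30 mm above the bench. It slides along the vise's +y by 7 mm per radian of crank and stays where the crank leaves it.
- crank (a joint): Crank angle, rad, 0 to 2.4. Grows as the knob goes from the robot's side (-x of the vise) over the top to the far side, about the vise's +y. At 0 the knob stands 0.5 rad above level on the robot's side; at 1.07 on top. Starts at 0 to 0.5; the caliper is tight at about 1.6, where it turns stiff; 0.1 to 0.2 further clamps it well. Friction 0.25 N m (5 N at the knob); self-locking.
- crank_hub (a point): Point on the crank's axis (along the vise's y), 60 mm above the bench, at the same y as the middle of the red knob; the knob circles round it at 55 mm radius.
- knob_mid (a point): Middle of the red crank knob: a free-spinning cylinder 18 mm across and 46 mm long, lying along the vise's y axis; can be pinched from above across the vise's x. Beside its +y end is the crank arm. (The axes of this point spin with the knob.)
- caliper: Loose brake caliper, 0.8 kg, standing between the jaws: dark steel base 70 (x) by 60 (y) by 45 mm high with two red lugs and, between them, two upright pads; origin at the centre of its underside, z up. At the start it is loose, with a few mm of play along y and a slight yaw; clamping squares it to the vise, its y along the vise's y.
- gap_mouth (a point): Top of the gap between the pads, midway, level with their top edges, 95 mm above the caliper's underside (125 mm above the bench); axes as the caliper. Pads 40 mm wide (x); the gap is 3.5 mm across y, flared to about 12 mm over the top 8 mm, and 50 mm deep. Each pad is sprung towards the gap (3.6 N at rest, 1.2 N per mm) and yields up to 5 mm.
- pad_left_face (a point): Gap-side face of the +y pad, 20 mm below its top edge. It is 3.5 mm from the other face with the gap empty, 6 mm with the blade fully between them.
- pad_right_face (a point): Gap-side face of the -y pad, likewise.
- block: Wooden block fixed to the bench, 80 (x) by 60 (y) by 66 mm high, origin under its centre; the blade hangs in a slot along its x axis.
- blade: Gauge blade, 0.12 kg, upright: orange handle 32 (x) by 14 (y) by 48 mm high over a steel blade 18 mm wide (x), 60 mm long. Origin mid handle underside, z up; axes as the block's. Thickness (y) from the tip: 2.5 mm for 10 mm, ramp to 6 mm at 16 mm, then 6 mm. Yellow band 28 to 42 mm above the tip. It starts with the handle's underside on the block's top. Symmetric under a half turn.
- blade_grip (a point): Centre of the blade's handle, 84 mm above the tip; axes as the blade. Pinch the handle across its 14 mm (y).
- blade_tip (a point): Middle of the blade's lower end.
- spray_can: Blue spray can, 54 mm across, 120 mm high; leave alone. Origin under its centre.
- wrench: Steel wrench about 180 mm long, lying flat; leave alone.
- oil_filter: White oil filter, 72 mm across, 85 mm high; leave alone. Origin under its centre.

How it is judged:
By the outcome, as a careful person would: the job done as asked, in the order asked, and still so for the second after the job is handed in, while the arm keeps its last pose, push and grip.
It also fails if it takes over 56 s, if anything falls off the work surface, if the arm or the gripper's body presses on something with over 40 N, if the wrist force passes 120 N, or if a joint passes its speed limit or range.

ROBOT

A 6-joint arm with a two-finger parallel gripper is mounted at the origin on the work surface. World frame = base frame: x ahead of the robot, y to its left, z up, the work surface at z = 0. Lengths are in m, angles in rad, forces in N, time in s.
With the tool pointing down it reaches from about 0.35 to 0.975 m from the base axis. Payload 4.9 kg.
Tool frame: the origin (TCP) lies midway between the tips of the shut fingers; the grasp point (between the pads) lies 19 mm behind it; z points along the fingers, y is the direction in which the jaws open and shut (so a half turn about z gives the same grasp; the last joint's range is limited). The gripper opens to 85 mm and grips with 20 to 120 N. Pads are 22 mm wide; open, the fingers measure 114 mm over their backs; the gripper's body (76 mm by 85 mm) begins 54 mm behind the grasp point. The pads swing forward as they close: fully open they stand 13 mm farther back than shut.
Start: joints at [-1.26, 0.053, 1.613, -0, 1.476, -0.119], TCP at [0.26, -0.568, 0.231] pointing down, gripper open.
Joint ranges: [-3.01, 3.01], [-1.01, 2.22], [0.06, 2.58], [-1.02, 4.17], [0.09, 2.62], [-3.14, 3.14]. Speed limits (rad/s): [2.57, 2.57, 3.14, 3.14, 3.14, 3.14].

INTERFACE

Orientations are given as a unit quaternion [w, x, y, z].
In Python, from plant import state, grab_frame, camera_params, job_done, boxes_of gives the robot as it stands.
- The arm moves only by the tool step_arm, never from a script. Its argument "steps" is a list of rows, each a list of 4 numbers: the shift along the tool's x, y, z in mm, then the turn about the tool's z in degrees. A call has 1 to 8 rows; each row shifts and turns the pose as measured when the row begins, along the tool's axes as they then stand; what a row does not reach is not made up. A row lasts 1/10 s, in which the tool goes at most 50 mm and 8.59 degrees, less where a joint would pass 70% of its speed; a pose out of reach is approached as far as the arm can. A call is refused whole if a number of a shift passes 50 or a number of a turn 8.59, either way. A call with a gripper value outside its range is refused whole. "claw" is the opening in per cent of the stroke, from 0 (shut) to 100 (fully open), set as the call begins (left out, the last holds). The fingers move at their own pace and stop on an object; the grip force is fixed at half the most. Time passes only in rows, so rows that do not move let the fingers close. It gives the time, the measured TCP pose, the force and the opening at its end, in the units of the state.
- state(): the state, without advancing time (a new reading comes with each control period).
- grab_frame(name): name is "scene" or "top" or "wrist"; returns (picture, depth): 400x640x3 uint8, red, green, blue; 400x640 float32, m along the optical axis (not along the pixel's ray), 0 where there is no reading.
- camera_params(name): a dict with "mtx" (3x3 intrinsics, pixels), "k1" (the pictures are not rectified: a ray, as slopes to the right and down, at radius r is drawn at 1 + k1 r^2 times it, then the intrinsics apply), "extrinsics" (4x4, takes a point from camera to world coordinates); the wrist camera has in their place "T_tool_cam" (4x4, takes a point from camera to tool coordinates, whose origin is the TCP and whose axes are the flange's). Camera axes: x right, y down, z forward; pixel columns grow to the right and rows downward; lengths in m; the calibration is good to about 2 mm. A picture is of the moment at which its call begins: read the wrist's pose just before it. camera_params takes no time and is no camera call.
- job_done(): hands the job in, once; it reports no verdict.
Trained networks look in the newest picture that a camera, given by its name, has taken for a name from the list of things; names that differ only in an ending like _2 or _b are one class to them, and where a whole thing is asked for, a point or a joint stands for the part that bears it (a point fixed in the world has none). Each returns a list of dicts, best first, with "p" (0 to 1); they miss things now and then, are a little off and sometimes report something else, mostly with a low value. They report only what shows in the picture. A call takes as long as a camera call.
- boxes_of(camera, label): "box" ([left, top, width, height] in pixels, round what is visible of it).
The state is a dict: "time": time; "joint_pos": joint angles; "joint_vel": joint speeds; "joint_efforts": joint torques, N m; "tool_pos": TCP position; "tool_rot": TCP orientation; "contact_force": force on the tool from outside, world axes, zero at the start; "ft_torque": the same for the moment, N m; "gripper_width": opening from 0.0 (shut) to 1.0 (fully open).
Only numpy, scipy, OpenCV 4.12 (cv2) and the standard library are available. Lean on these libraries where they do the work, as an engineer would, in place of code of your own. Each camera call takes 0.05 s, during which the arm holds its last target. There are 200 camera calls.

## Working session

There is one attempt and no reset: what is moved stays moved. The work goes in short steps, Python scripts to look and compute and a tool call to move; the robot and the scene stay as the last step left them, time stands still between calls to the robot, and variables do not carry over. Pictures are saved under pics/ and viewed, about 8 in all and at most 12, crops included, and the job is handed in when it is done.

Besides the shell and the picture viewer there is one more tool, called after ">>>" in YAML: its name, and indented under it one key for each argument. step_arm: Moves the arm, as the interface text tells. Its arguments: {"type":"object","properties":{"steps":{"type":"array"},"claw":{"type":"number"}},"required":["steps"]}

```bash
mkdir -p pics; ls
cat > h.py <<'E'
import numpy as np, cv2
from scipy.spatial.transform import Rotation as R
from plant import *
def tool():
    s=state(); q=s['tool_rot']; T=np.eye(4); T[:3,:3]=R.from_quat([q[1],q[2],q[3],q[0]]).as_matrix(); T[:3,3]=s['tool_pos']; return T
def cam(n):
    p=camera_params(n); E=np.array(p['extrinsics']) if 'extrinsics' in p else tool()@np.array(p['T_tool_cam'])
    return np.array(p['mtx']),p['k1'],E
def grab(n):
    C=cam(n); im,d=grab_frame(n); return im,d,C
def cloud(d,C):
    K,k1,E=C; h,w=d.shape
    uv=np.stack(np.meshgrid(np.arange(w),np.arange(h)),-1).reshape(-1,1,2).astype(float)
    r=cv2.undistortPoints(uv,K,np.array([k1,0,0,0.])).reshape(-1,2)
    P=np.c_[r,np.ones(len(r))]*d.reshape(-1,1)
    W=P@E[:3,:3].T+E[:3,3]; W[d.reshape(-1)==0]=np.nan
    return W.reshape(h,w,3)
def proj(X,C):
    K,k1,E=C; p=(np.atleast_2d(X)-E[:3,3])@E[:3,:3]
    return cv2.projectPoints(p,np.zeros(3),np.zeros(3),K,np.array([k1,0,0,0.]))[0].reshape(-1,2)
def save(n,im): cv2.imwrite('pics/'+n,im[...,::-1])
E
python3 - <<'E'
from h import *
s=state(); print(s); 
for n in ('scene','top'):
    im,d,C=grab(n); save(n+'0.png',im); np.savez(n+'0.npz',im=im,d=d,W=cloud(d,C)); print(n,C)
    for l in ('crank','crank_hub','caliper','blade','block','vise','jaw','spray_can','oil_filter','wrench'):
        print(l,[(np.round(b['box']),round(b['p'],2)) for b in boxes_of(n,l)][:2])
print(camera_params('wrist'))
E
```

```text
pics
{'time': 0.0, 'joint_pos': array([-1.26001115e+00,  5.33745036e-02,  1.61431266e+00,  2.05725920e-06,
        1.47601065e+00, -1.18991865e-01]), 'joint_vel': array([ 8.64204064e-04, -7.94322169e-05, -9.39004852e-04, -5.88954344e-04,
       -2.13447907e-03, -9.17173770e-04]), 'joint_efforts': array([ 5.87070354e-04, -3.93685949e+01, -3.70175099e+01, -9.16528370e-05,
        7.11486849e-03, -7.79474021e-06]), 'tool_pos': array([ 0.26022781, -0.5675511 ,  0.23004094]), 'tool_rot': array([-1.04784201e-03,  9.76999652e-01,  2.13238301e-01, -9.97650709e-05]), 'contact_force': array([-0.66420321, -0.26381074,  0.05565756]), 'ft_torque': array([-0.04464486,  0.00051622,  0.02492774]), 'gripper_width': 1.0008824366110354}
scene (array([[406.45118794,   0.        , 318.13765219],
       [  0.        , 406.45118794, 198.26981585],
       [  0.        ,   0.        ,   1.        ]]), -0.0018980724420591107, array([[-0.80685529,  0.47236379, -0.35476329,  0.96662315],
       [ 0.59074657,  0.64338657, -0.48690063,  0.50016824],
       [-0.00174429, -0.60243354, -0.79816714,  0.93104909],
   
[... 1406 characters left out ...]
pray_can [(array([176., 143.,  32.,  29.]), 0.65)]
oil_filter [(array([425., 261.,  33.,  30.]), 0.75)]
wrench [(array([331., 141.,  65.,  15.]), 0.55)]
{'mtx': array([[308.10807825,   0.        , 318.16790565],
       [  0.        , 308.10807825, 204.19683456],
       [  0.        ,   0.        ,   1.        ]]), 'k1': -0.061341550965794356, 'T_tool_cam': array([[-1.90243373e-04, -9.55436476e-01, -2.95196722e-01,
         7.52695814e-02],
       [ 9.99999980e-01, -1.61364751e-04, -1.22188348e-04,
        -5.30963281e-04],
       [ 6.91088589e-05, -2.95196739e-01,  9.55436487e-01,
        -1.41186648e-01],
       [ 0.00000000e+00,  0.00000000e+00,  0.00000000e+00,
         1.00000000e+00]])}
```

Run:
```python
from h import *
a=np.load('top0.npz'); b=np.load('scene0.npz')
A=cv2.resize(a['im'][130:310,165:475],None,fx=2.5,fy=2.5,interpolation=cv2.INTER_CUBIC)
B=cv2.resize(b['im'][80:290,260:460],None,fx=2.8,fy=2.8,interpolation=cv2.INTER_CUBIC)
save('topc.png',A); save('scenec.png',B)
for f,n in((a,'top'),(b,'scene')):
    im,W=f['im'].astype(int),f['W']; hsv=cv2.cvtColor(f['im'],cv2.COLOR_RGB2HSV)
    def rep(nm,m):
        k,l,st,_=cv2.connectedComponentsWithStats(m.astype(np.uint8))
        for i in range(1,k):
            if st[i,4]>=12:
                P=W[l==i]; P=P[np.isfinite(P[:,0])]
                if len(P): print(n,nm,st[i],np.round(np.median(P,0),4),np.round(P.min(0),3),np.round(P.max(0),3))
    H,S,V=hsv[...,0],hsv[...,1],hsv[...,2]
    rep('red',((H<6)|(H>174))&(S>140)&(V>60)); rep('orange',(H>=7)&(H<17)&(S>170)&(V>80)); rep('blue',(H>100)&(H<125)&(S>120)&(V>40))
```

```text
top red [332 201   4  22  43] [ 0.5584 -0.0671  0.1167] [ 0.532 -0.07   0.075] [ 0.584 -0.065  0.124]
top red [312 202   3  22  34] [ 0.5548 -0.0131  0.1164] [ 0.531 -0.017  0.064] [ 0.584 -0.012  0.122]
top red [380 225  18   6 102] [ 0.5154 -0.2087  0.0973] [ 0.508 -0.231 -0.   ] [ 0.522 -0.187  0.103]
top orange [215 241   9  13  80] [0.4758 0.2228 0.1114] [0.462 0.218 0.074] [0.491 0.232 0.118]
top blue [185 150  22  21 215] [0.7012 0.2845 0.068 ] [0.693 0.274 0.007] [0.728 0.313 0.115]
top blue [ 287  196   90   38 2168] [ 0.5531 -0.083   0.0321] [ 0.511 -0.189  0.014] [0.609 0.054 0.093]
top blue [336 204   1  13  13] [ 0.5716 -0.0785  0.0298] [ 0.555 -0.079  0.028] [ 0.588 -0.078  0.032]
scene red [ 337    0  101   58 2502] [-0.0842 -0.5066  0.0636] [-0.273 -0.811  0.003] [-0.074 -0.422  0.122]
scene red [ 354    0   87   30 1578] [-0.1168 -0.467   0.1635] [-0.28  -0.698  0.121] [-0.075 -0.422  0.177]
scene red [ 456    0   60   97 2591] [0.2124 0.0729 0.4303] [-0.008  0.028  0.189] [0.231 0.098 0.531]
scene red [504  57  20  17  74] [0.0101 0.0622 0.2973] [-0.019  0.045  0.26
[... 1061 characters left out ...]
33626] [0.4745 0.1299 0.0011] [-0.853 -1.179 -0.382] [0.977 0.676 0.214]
scene orange [143 210   8  10  22] [ 9.727e-01 -3.093e-01 -3.000e-04] [ 0.962 -0.325 -0.003] [ 0.976 -0.288  0.002]
scene blue [334   0   2  12  24] [-0.6444 -1.5244 -0.4176] [-0.656 -1.547 -0.461] [-0.635 -1.506 -0.377]
scene blue [ 278  157   79   75 1124] [ 0.5837 -0.0625  0.0318] [ 0.513 -0.192  0.014] [0.611 0.058 0.088]
scene blue [621 180  19  33 320] [-0.1354  0.4639  0.0324] [-0.152  0.446  0.005] [-0.129  0.502  0.082]
scene blue [317 188  32  23 306] [0.5633 0.0083 0.0856] [ 0.517 -0.012  0.076] [0.605 0.023 0.09 ]
scene blue [344 322  26  26 391] [0.7412 0.3184 0.0739] [0.711 0.288 0.012] [0.748 0.329 0.12 ]
```

View pics/topc.png

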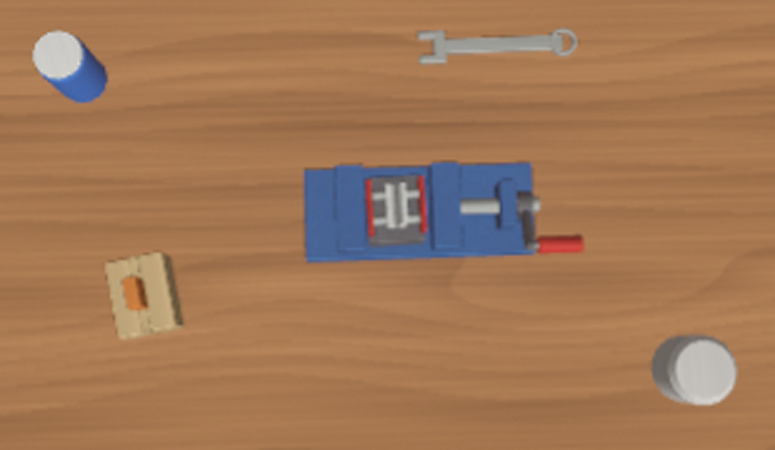

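View pics/scenec.png

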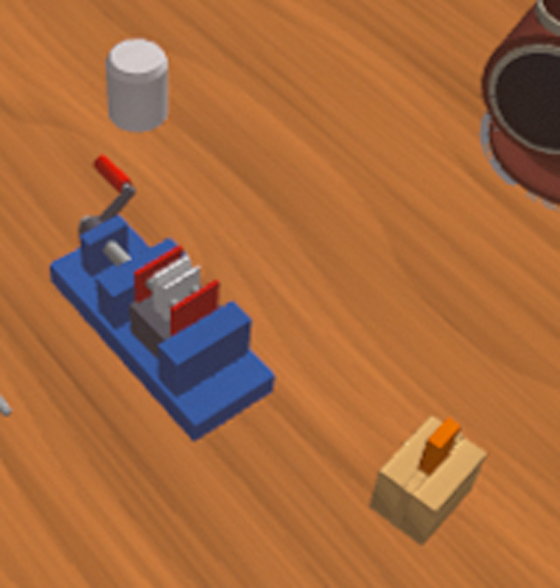

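Top crop: the vise lies roughly along world y, with the red knob at crop (558,244) on the robot side. The block and orange handle are at (140,295), yawed about 10°. The scene crop agrees.

>>> step_arm:
  steps:
    - [38,-22,0,0]
    - [38,-22,0,0]
    - [38,-22,0,0]
    - [38,-22,0,0]
    - [38,-22,0,0]
    - [38,-22,0,0]
    - [38,-22,0,0]
    - [38,-22,0,0]
  claw: 60

```text
time: 1.9
tool_pos: [0.468, -0.2767, 0.2316]
tool_rot: [0.002, 0.978, 0.208, 0.001]
contact_force: [0.2, -0.9, -0.7]
gripper_width: 0.598
```

>>> step_arm:
  steps:
    - [0,0,0,-8.5]
    - [0,0,0,-8.5]
    - [0,0,0,-8.5]
    - [0,0,0,-8.5]
    - [0,0,0,-8.5]
    - [0,0,0,-8.5]
    - [0,0,0,-8.5]
    - [0,0,0,-8.5]

```text
time: 2.7
tool_pos: [0.472, -0.2698, 0.2325]
tool_rot: [0.003, 0.688, 0.725, 0.0]
contact_force: [0.1, -0.6, 0.4]
gripper_width: 0.6
```

```bash
cat >> h.py <<'E'
def yaw(T=None):
    T=tool() if T is None else T; return np.degrees(np.arctan2(T[1,0],T[0,0]))
def need(X):
    T=tool(); return np.round(1000*(T[:3,:3].T@(np.array(X)-T[:3,3])),1)
E
python3 - <<'E'
from h import *
a=np.load('top0.npz'); b=np.load('scene0.npz')
for f in (a,b):
    W=f['W'].reshape(-1,3); hsv=cv2.cvtColor(f['im'],cv2.COLOR_RGB2HSV).reshape(-1,3)
    m=(hsv[:,0]>100)&(hsv[:,0]<125)&(hsv[:,1]>100)&(W[:,1]<.1)&(W[:,1]>-.25)&(W[:,0]>.4)
    for z0,z1 in((.024,.036),(.079,.092)):
        P=W[m&(W[:,2]>z0)&(W[:,2]<z1)]; print('vise',z0,cv2.minAreaRect((P[:,:2]*1000).astype(np.float32)),len(P))
    m=(hsv[:,0]>=5)&(hsv[:,0]<18)&(hsv[:,1]>150)&(W[:,2]>.105)&(W[:,2]<.125)&(W[:,1]>.15)
    P=W[m]; print('handle',cv2.minAreaRect((P[:,:2]*1000).astype(np.float32)),len(P),np.median(P,0))
    m=(W[:,2]>.06)&(W[:,2]<.072)&(W[:,1]>.15)&(W[:,1]<.28)&(abs(W[:,0]-.475)<.08)
    P=W[m]; print('block',cv2.minAreaRect((P[:,:2]*1000).astype(np.float32)),len(P))
s=state(); print(s['time'],s['tool_pos'],s['joint_pos'],yaw(),s['contact_force'])
im,d,C=grab('wrist'); save('w1.png',im); W=cloud(d,C); np.savez('w1.npz',im=im,d=d,W=W)
hsv=cv2.cvtColor(im,cv2.COLOR_RGB2HSV)
m=((hsv[...,0]<6)|(hsv[...,0]>174))&(hsv[...,1]>140)&(hsv[...,2]>50)
k,l,st,_=cv2.connectedComponentsWithStats(m.astype(np.uint8))
for i in range(1,k):
    if st[i,4]>30:
        P=W[l==i]; P=P[np.isfinite(P[:,0])]; print(st[i],np.round(np.median(P,0),4),np.round(P.min(0),3),np.round(P.max(0),3))
E
```

```text
vise 0.024 ((559.9266357421875, -67.77055358886719), (97.94032287597656, 244.0181121826172), 0.3600338399410248) 1310
vise 0.079 ((560.68603515625, -74.03389739990234), (87.41740417480469, 188.94631958007812), 0.5000899434089661) 789
handle ((476.63262939453125, 226.9081573486328), (29.502283096313477, 13.867242813110352), 10.739471435546875) 66 [0.47582182 0.22632669 0.11300867]
block ((477.7488708496094, 227.66552734375), (79.78130340576172, 59.72355651855469), 10.861133575439453) 599
vise 0.024 ((562.3955688476562, -66.34387969970703), (98.6071548461914, 250.98414611816406), 0.21330620348453522) 940
vise 0.079 ((561.288330078125, -71.37108612060547), (191.0521697998047, 88.58183288574219), 89.93184661865234) 588
handle ((477.184814453125, 228.46157836914062), (32.99590301513672, 13.987542152404785), 10.568840026855469) 88 [0.4793734  0.22971711 0.11430824]
block ((476.24688720703125, 228.21701049804688), (83.89593505859375, 60.59370040893555), 11.000659942626953) 581
2.7 [ 0.471971   -0.26975158  0.23251764] [-6.56219785e-01 -1.46612969e-01  1.80353981e+00  1.31176139e-04
  1.47961194e+00 -7.08652099e-01] 93.00312640091218 [ 0.12678454 -0.62063874  0.39380785]
[359 103  23  53 996] [ 0.515  -0.2079  0.096 ] [ 0.507 -0.242 -0.003] [ 0.543 -0.186  0.099]
```

View pics/w1.png

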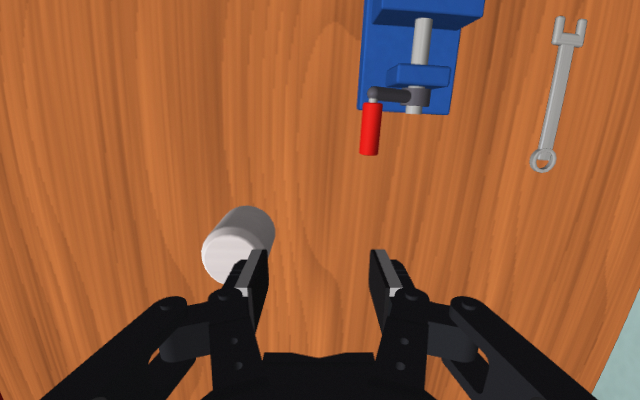

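Wrist view: the knob is at pixel (370,128), hub to its right, nothing in the way. I'll go above it, then descend.

>>> step_arm:
  steps:
    - [28,23,0,0]
    - [28,23,0,0]
    - [0,0,40,2.7]
    - [0,0,40,0]
    - [0,0,0,0]

```text
time: 3.25
tool_pos: [0.5185, -0.2108, 0.1537]
tool_rot: [0.006, 0.71, 0.705, 0.001]
contact_force: [-0.8, -0.4, -0.7]
gripper_width: 0.6
```

Run:
```python
from h import *
s=state(); print(s['time'],s['tool_pos'],yaw(),need([.5152,-.212,.073]),need([.5152,-.212,.12]))
im,d,C=grab('wrist'); save('w2.png',im); W=cloud(d,C)
hsv=cv2.cvtColor(im,cv2.COLOR_RGB2HSV)
m=((hsv[...,0]<6)|(hsv[...,0]>174))&(hsv[...,1]>140)&(hsv[...,2]>50)
k,l,st,_=cv2.connectedComponentsWithStats(m.astype(np.uint8))
for i in range(1,k):
    if st[i,4]>30:
        P=W[l==i]; P=P[np.isfinite(P[:,0])&(P[:,2]>.06)]; print(st[i],np.round(np.median(P,0),4),np.round(P.min(0),3),np.round(P.max(0),3))
```

```text
3.25 [ 0.51850586 -0.21077526  0.15369751] 89.60567097891386 [-0.7 -4.1 80.7] [-1.  -3.6 33.7]
[338   0  88   5 343] [ 0.5546 -0.0699  0.079 ] [ 0.532 -0.071  0.072] [ 0.587 -0.068  0.085]
[ 302  185   25   66 1546] [ 0.516  -0.2061  0.096 ] [ 0.507 -0.231  0.085] [ 0.524 -0.185  0.099]
```

>>> step_arm:
  steps:
    - [0,-3,40,-0.7]
    - [0,0,40,0]
    - [0,0,0,0]

```text
time: 3.6
tool_pos: [0.5233, -0.2162, 0.0846]
tool_rot: [0.015, 0.706, 0.708, 0.004]
contact_force: [-0.2, 0.2, -0.3]
gripper_width: 0.599
```

>>> step_arm:
  steps:
    - [0,0,0,0]
    - [0,0,0,0]
    - [0,0,0,0]
    - [0,0,0,0]
    - [0,0,0,0]
    - [0,0,0,0]
  claw: 0

```text
time: 4.2
tool_pos: [0.5237, -0.2172, 0.0927]
tool_rot: [0.015, 0.708, 0.707, 0.003]
contact_force: [2.2, -0.4, -10.2]
gripper_width: 0.184
```

Run:
```python
from h import *
s=state(); print(s['time'],s['tool_pos'],yaw(),s['contact_force'],s['gripper_width'])
T=tool(); print(T.round(4))
```

```text
4.2 [ 0.52368608 -0.21718621  0.09265555] 89.9032791476927 [  2.21807755  -0.40002068 -10.15176306] 0.1841181457711361
[[ 0.0017  0.9996  0.0268  0.5237]
 [ 0.9999 -0.0012 -0.017  -0.2172]
 [-0.0169  0.0269 -0.9995  0.0927]
 [ 0.      0.      0.      1.    ]]
```

The knob was caught high and shifted over slightly, so I'll open, go down about 12 mm and regrip.

>>> step_arm:
  steps:
    - [0,0,0,0]
    - [0,0,0,0]
    - [0,0,6,0]
    - [0,0,6,0]
    - [0,0,2,0]
    - [0,0,0,0]
  claw: 45

```text
time: 4.8
tool_pos: [0.528, -0.2208, 0.085]
tool_rot: [0.021, 0.707, 0.707, 0.004]
contact_force: [-0.1, -0.1, -0.7]
gripper_width: 0.447
```

```bash
cat > knob.py <<'E'
from h import *
s=state(); print(s['time'],s['tool_pos'],yaw(),s['contact_force'],s['gripper_width'])
im,d,C=grab('wrist'); W=cloud(d,C); save('k%d.png'%(s['time']*100),im)
hsv=cv2.cvtColor(im,cv2.COLOR_RGB2HSV)
m=((hsv[...,0]<6)|(hsv[...,0]>174))&(hsv[...,1]>140)&(hsv[...,2]>50)
k,l,st,_=cv2.connectedComponentsWithStats(m.astype(np.uint8))
for i in range(1,k):
    if st[i,4]>30:
        P=W[l==i]; P=P[np.isfinite(P[:,0])&(P[:,2]>.06)]; print(st[i],np.round(np.median(P,0),4),np.round(P.min(0),3),np.round(P.max(0),3))
        T=tool(); Q=(P-T[:3,3])@T[:3,:3]; print('tool frame mm',(1000*np.median(Q,0)).round(1),(1000*Q.min(0)).round(),(1000*Q.max(0)).round())
E
python3 knob.py
```

```text
4.8 [ 0.52799011 -0.22080782  0.08499099] 89.908529493144 [-0.14813443 -0.12332456 -0.73188962] 0.44688033959150353
[ 289  204   40  103 3652] [ 0.523  -0.2047  0.1047] [ 0.514 -0.231  0.092] [ 0.532 -0.185  0.108]
tool frame mm [ 15.6  -4.3 -20.1] [-11. -14. -24.] [35.  4. -8.]
```

>>> step_arm:
  steps:
    - [8,-5,8,0]

```text
time: 4.95
tool_pos: [0.5246, -0.214, 0.078]
tool_rot: [0.023, 0.708, 0.706, 0.004]
contact_force: [0.4, -0.1, 0.8]
gripper_width: 0.449
```

>>> step_arm:
  steps:
    - [0,0,0,0]

```text
time: 5.05
tool_pos: [0.5228, -0.2124, 0.0759]
tool_rot: [0.021, 0.707, 0.706, 0.004]
contact_force: [0.2, 0.5, -0.8]
gripper_width: 0.445
```

>>> step_arm:
  steps:
    - [0,0,0,0]

```text
time: 5.15
tool_pos: [0.5227, -0.2121, 0.0758]
tool_rot: [0.021, 0.707, 0.707, 0.004]
contact_force: [0.4, -0.5, -0.4]
gripper_width: 0.447
```

```bash
python3 knob.py
```

```text
5.15 [ 0.52269047 -0.21214869  0.07578478] 89.90957582613163 [ 0.37509249 -0.53673224 -0.44890435] 0.4465506864772895
[ 301  230   42  106 3892] [ 0.5227 -0.2042  0.1047] [ 0.514 -0.232  0.092] [ 0.532 -0.185  0.108]
tool frame mm [  7.1   1.3 -29.3] [-20.  -7. -33.] [ 26.  10. -17.]
```

>>> step_arm:
  steps:
    - [0,1,-3,0]
    - [0,0,0,0]
    - [0,0,0,0]
    - [0,0,0,0]
    - [0,0,0,0]
    - [0,0,0,0]
  claw: 0

```text
time: 5.8
tool_pos: [0.5239, -0.2118, 0.0791]
tool_rot: [0.021, 0.707, 0.707, 0.004]
contact_force: [0.1, 1.2, -0.2]
gripper_width: 0.19
```

```bash
python3 knob.py; python3 -c "
from h import *
print(tool().round(4),state()['gripper_width'])"
```

```text
5.8 [ 0.52387015 -0.21178166  0.07905691] 89.95757537361767 [ 0.09639398  1.15055358 -0.21300324] 0.1899548399462753
[ 298  227   41  104 3675] [ 0.5223 -0.2037  0.1043] [ 0.514 -0.232  0.089] [ 0.531 -0.185  0.108]
tool frame mm [  7.4  -0.6 -25.3] [-20. -10. -29.] [ 26.   8. -10.]
[[ 8.000e-04  9.994e-01  3.480e-02  5.239e-01]
 [ 9.997e-01  0.000e+00 -2.340e-02 -2.118e-01]
 [-2.340e-02  3.480e-02 -9.991e-01  7.910e-02]
 [ 0.000e+00  0.000e+00  0.000e+00  1.000e+00]] 0.18853124273256233
```

>>> step_arm:
  steps:
    - [0,5,-4,0]
    - [0,5.5,-3.4,0]
    - [0,6,-2.7,0]
    - [0,6,-2,0]
    - [0,0,0,0]

```text
time: 6.35
tool_pos: [0.5376, -0.2117, 0.0897]
tool_rot: [0.01, 0.707, 0.708, -0.005]
contact_force: [2.2, 2.2, -0.9]
gripper_width: 0.185
```

```bash
cat > ck.py <<'E'
from h import *
s=state(); T=tool(); g=T[:3,3]-.019*T[:3,2]
a=np.arctan2(g[2]-.06,.5607-g[0]); print(s['time'],s['tool_pos'].round(4),'zax',T[:3,2].round(4),'yaw',round(yaw(),2),s['contact_force'].round(1),s['ft_torque'].round(2),s['gripper_width'],'phi',a,'crank',a-.5,'r',np.hypot(g[2]-.06,.5607-g[0]))
E
python3 ck.py
```

```text
6.35 [ 0.5376 -0.2117  0.0897] zax [ 0.008  -0.0215 -0.9997] yaw 90.07 [ 2.2  2.2 -0.9] [ 0.24 -0.32 -0.01] 0.18549231817899886 phi 1.125147920312047 crank 0.6251479203120469 r 0.05396305548026509
```

>>> step_arm:
  steps:
    - [0,7.7,-3,0]
    - [0,8,-2,0]
    - [0,8,-1,0]
    - [0,8,0.5,0]
    - [0,0,0,0]

```text
time: 6.85
tool_pos: [0.566, -0.2114, 0.0959]
tool_rot: [0.005, 0.706, 0.708, -0.01]
contact_force: [1.6, 0.1, -2.1]
gripper_width: 0.189
```

```bash
python3 ck.py
```

```text
6.85 [ 0.566  -0.2114  0.0959] zax [-0.0069 -0.0201 -0.9998] yaw 90.12 [ 1.6  0.1 -2.1] [ 0.06 -0.2   0.04] 0.18882125753453113 phi 1.6691862341403776 crank 1.1691862341403776 r 0.05512448874795762
```

>>> step_arm:
  steps:
    - [0,8,1.4,0]
    - [0,8,2.5,0]
    - [0,6.5,3.2,0]
    - [0,0,0,0]

```text
time: 7.25
tool_pos: [0.5884, -0.2112, 0.0896]
tool_rot: [0.003, 0.706, 0.708, -0.011]
contact_force: [0.9, 1.0, -2.0]
gripper_width: 0.19
```

```bash
python3 ck.py
```

```text
7.25 [ 0.5884 -0.2112  0.0896] zax [-0.0104 -0.0194 -0.9998] yaw 90.14 [ 0.9  1.  -2. ] [ 0.03 -0.02  0.02] 0.19049393841292142 phi 2.091649908687355 crank 1.591649908687355 r 0.056006470153624734
```

>>> step_arm:
  steps:
    - [0,4,2.5,0]
    - [0,4,3,0]

```text
time: 7.45
tool_pos: [0.5934, -0.2114, 0.086]
tool_rot: [-0.001, 0.706, 0.708, -0.014]
contact_force: [-23.5, 4.0, 25.1]
gripper_width: 0.191
```

```bash
python3 ck.py
```

```text
7.45 [ 0.5934 -0.2114  0.086 ] zax [-0.0205 -0.0189 -0.9996] yaw 90.21 [-23.5   4.   25.1] [0.74 3.72 0.3 ] 0.1912414324419266 phi 2.205045926881576 crank 1.705045926881576 r 0.05582525122441261
```

>>> step_arm:
  steps:
    - [0,3.5,3,0]

```text
time: 7.55
tool_pos: [0.5935, -0.2114, 0.0857]
tool_rot: [-0.005, 0.705, 0.709, -0.017]
contact_force: [-26.1, 6.2, 27.0]
gripper_width: 0.187
```

```bash
python3 ck.py
```

```text
7.55 [ 0.5935 -0.2114  0.0857] zax [-0.0317 -0.0178 -0.9993] yaw 90.26 [-26.1   6.2  27. ] [0.89 4.12 0.22] 0.1871313225651465 phi 2.212747671257577 crank 1.7127476712575769 r 0.05579968072838728
```

>>> step_arm:
  steps:
    - [0,5.5,4.5,0]
    - [0,5.5,4.5,0]

```text
time: 7.75
tool_pos: [0.5943, -0.2114, 0.0846]
tool_rot: [-0.017, 0.704, 0.709, -0.028]
contact_force: [-35.4, 6.5, 37.1]
gripper_width: 0.187
```

```bash
python3 ck.py; python3 knob.py
```

```text
7.75 [ 0.5943 -0.2114  0.0846] zax [-0.0634 -0.0147 -0.9979] yaw 90.39 [-35.4   6.5  37.1] [1.23 5.78 0.29] 0.18713387416961316 phi 2.245239268769099 crank 1.7452392687690992 r 0.055735320930643165
7.75 [ 0.5942995  -0.21138359  0.08457266] 90.39410498116351 [-35.41411466   6.54032191  37.08348784] 0.18713387416961316
[ 295  227   42  105 3713] [ 0.5951 -0.2031  0.1111] [ 0.583 -0.231  0.089] [ 0.603 -0.185  0.12 ]
tool frame mm [  7.9  -1.  -26.5] [-20. -12. -34.] [27.  8. -4.]
```

Crank is at about 1.75 and stiff (51 N at the knob), so the caliper is tight. I'll release and rise.

>>> step_arm:
  steps:
    - [0,0,0,0]
    - [0,0,0,0]

```text
time: 8.0
tool_pos: [0.5899, -0.2111, 0.088]
tool_rot: [-0.022, 0.704, 0.709, -0.031]
contact_force: [-3.5, 0.3, -0.5]
gripper_width: 0.184
```

>>> step_arm:
  steps:
    - [0,0,0,0]
    - [0,0,0,0]
    - [0,0,0,0]
  claw: 50

```text
time: 8.3
tool_pos: [0.5913, -0.2116, 0.0881]
tool_rot: [-0.02, 0.705, 0.708, -0.03]
contact_force: [-0.3, 0.1, -0.4]
gripper_width: 0.499
```

```bash
python3 ck.py; python3 knob.py
```

```text
8.3 [ 0.5913 -0.2116  0.0881] zax [-0.0712 -0.0142 -0.9974] yaw 90.31 [-0.3  0.1 -0.4] [ 0.04 -0.05 -0.01] 0.49900922648335744 phi 2.167300764128778 crank 1.667300764128778 r 0.05684086666908819
8.3 [ 0.59127779 -0.21164178  0.08807483] 90.31078649468435 [-0.32898296  0.07937469 -0.3671824 ] 0.49900922648335744
[ 294  226   41  104 3732] [ 0.5914 -0.2038  0.1133] [ 0.582 -0.231  0.1  ] [ 0.599 -0.184  0.117]
tool frame mm [  7.5  -1.7 -25.3] [-20. -11. -29.] [ 28.   7. -12.]
```

The crank sprang back some 0.07 rad with the arm as it relaxed. I'll regrip, push again, and open while still pushing.

>>> step_arm:
  steps:
    - [0,-1,0,0]
    - [0,0,0,0]
    - [0,0,0,0]
    - [0,0,0,0]
  claw: 0

```text
time: 8.75
tool_pos: [0.5899, -0.2118, 0.0879]
tool_rot: [-0.021, 0.705, 0.708, -0.031]
contact_force: [-1.2, 0.4, 0.3]
gripper_width: 0.185
```

>>> step_arm:
  steps:
    - [0,8,5,0]
    - [0,7,5,0]

```text
time: 8.95
tool_pos: [0.5943, -0.212, 0.0839]
tool_rot: [-0.033, 0.704, 0.709, -0.041]
contact_force: [-38.6, 7.5, 44.0]
gripper_width: 0.191
```

```bash
python3 ck.py
```

```text
8.95 [ 0.5943 -0.212   0.0839] zax [-0.105  -0.0119 -0.9944] yaw 90.42 [-38.6   7.5  44. ] [1.29 6.72 0.24] 0.191237072275433 phi 2.264672390475204 crank 1.7646723904752042 r 0.05565139519428151
```

>>> step_arm:
  steps:
    - [0,6,4,0]
    - [0,4,3,0]
  claw: 45

```text
time: 9.15
tool_pos: [0.5977, -0.2116, 0.076]
tool_rot: [-0.04, 0.703, 0.708, -0.046]
contact_force: [-0.9, -0.1, 0.2]
gripper_width: 0.447
```

```bash
python3 ck.py; python3 knob.py
```

```text
9.15 [ 0.5977 -0.2116  0.076 ] zax [-0.121  -0.0095 -0.9926] yaw 90.41 [-0.9 -0.1  0.2] [-0.06  0.12 -0.  ] 0.4469118561036623 phi 2.4160196608571485 crank 1.9160196608571485 r 0.05246839568183941
9.15 [ 0.59765431 -0.211578    0.07595653] 90.4086680366745 [-0.94992856 -0.10156865  0.2267293 ] 0.4469118561036623
[ 270  235   45  113 4380] [ 0.5922 -0.2034  0.1131] [ 0.576 -0.231  0.089] [ 0.6   -0.184  0.116]
tool frame mm [  7.9 -10.1 -37.1] [-19. -23. -40.] [ 27.  -2. -11.]
```

>>> step_arm:
  steps:
    - [0,-7,-5,0]
    - [0,-4,-4,0]
    - [0,0,0,0]
    - [0,0,0,0]

```text
time: 9.6
tool_pos: [0.5882, -0.2116, 0.0863]
tool_rot: [-0.038, 0.703, 0.708, -0.045]
contact_force: [-0.5, 0.1, 0.5]
gripper_width: 0.45
```

```bash
python3 ck.py; python3 knob.py
python3 - <<'E'
from h import *
im,d,C=grab('scene'); W=cloud(d,C); np.savez('scene1.npz',im=im,d=d,W=W)
im,d,C=grab('wrist')
save('w3.png',im)
E
```

```text
9.6 [ 0.5882 -0.2116  0.0863] zax [-0.1182 -0.01   -0.9929] yaw 90.44 [-0.5  0.1  0.5] [-0.03 -0.06 -0.  ] 0.45027194557367506 phi 2.1538480464097756 crank 1.6538480464097756 r 0.054089001808206305
9.6 [ 0.58823372 -0.21158789  0.08628697] 90.43709256871281 [-0.4784532   0.14166205  0.45395028] 0.45027194557367506
[ 298  227   42  106 3842] [ 0.5916 -0.2038  0.1132] [ 0.582 -0.231  0.099] [ 0.599 -0.184  0.116]
tool frame mm [  7.6  -0.1 -27.1] [-20.  -9. -30.] [ 27.   9. -13.]
```

View pics/w3.png

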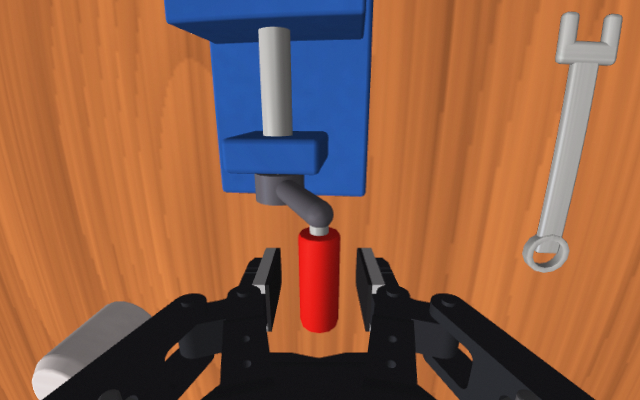

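Third picture: the fingers straddle the knob at (319,280), clear of it, with the crank arm leaning to the far side. The crank rests where friction holds it, just past tight. I'll rise and check whether it stays there.

>>> step_arm:
  steps:
    - [0,0,-25,0]
    - [0,0,-25,0]
    - [0,0,-25,0]
    - [0,0,-25,0]
    - [0,0,-25,0]
    - [0,0,-10,0]
    - [0,0,0,0]

```text
time: 10.45
tool_pos: [0.604, -0.2094, 0.2216]
tool_rot: [-0.041, 0.703, 0.708, -0.046]
contact_force: [0.0, 0.0, 1.4]
gripper_width: 0.451
```

```bash
python3 ck.py; python3 knob.py
python3 - <<'E'
from h import *
a=np.load('scene1.npz'); im,W=a['im'],a['W']
im,d,C=grab('wrist'); save('w4.png',im); np.savez('w4.npz',im=im,d=d,W=cloud(d,C))
E
```

```text
10.45 [ 0.604  -0.2094  0.2216] zax [-0.1232 -0.0073 -0.9924] yaw 90.46 [0.  0.  1.4] [-0.01 -0.07  0.01] 0.4512481365693188 phi 1.8187010740250977 crank 1.3187010740250977 r 0.18611406829337448
10.45 [ 0.60402598 -0.20937632  0.22156964] 90.46431546004986 [0.03099383 0.00475382 1.38659089] 0.4512481365693188
[ 242    5   80   23 1450] [ 0.5617 -0.0668  0.1116] [ 0.525 -0.068  0.072] [ 0.589 -0.049  0.119]
tool frame mm [143.4 -26.3 112.6] [142. -58. 103.] [162.   3. 156.]
[ 310  171   20   55 1045] [ 0.5915 -0.2062  0.1132] [ 0.582 -0.231  0.101] [ 0.6   -0.185  0.116]
tool frame mm [  3.8   0.9 108.1] [-21.  -7. 105.] [ 25.  10. 120.]
  return _methods._mean(a, axis=axis, dtype=dtype,
  ret = um.true_divide(
Traceback (most recent call last):
  File "knob.py", line 9, in <module>
    P=W[l==i]; P=P[np.isfinite(P[:,0])&(P[:,2]>.06)]; print(st[i],np.round(np.median(P,0),4),np.round(P.min(0),3),np.round(P.max(0),3))
                                                                                                      ~~~~~^^^
ValueError: zero-size array to reduction operation minimum which has no identity
```

View pics/w4.png

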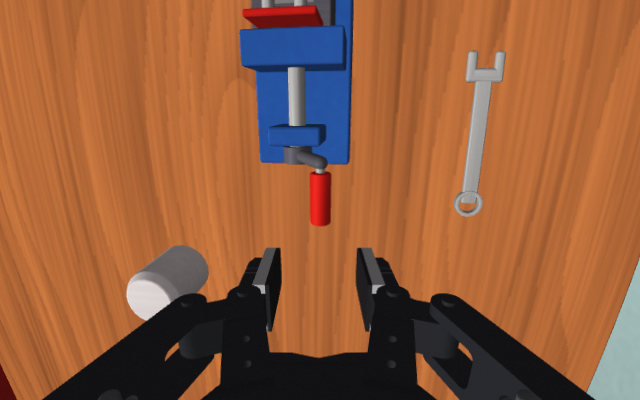

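Fourth picture: the knob at (320,200) stays put, arm toward the far side, and the red lug is against the sliding jaw. Next I'll move over the caliper toward the blade and check the clamp from above.

>>> step_arm:
  steps:
    - [45,-13,0,0]
    - [45,-13,0,0]
    - [45,-13,0,0]
    - [45,-13,0,0]
    - [45,-13,0,0]
    - [45,-13,0,0]
    - [45,-13,0,0]
    - [0,0,0,0]

```text
time: 11.35
tool_pos: [0.4992, 0.1153, 0.2126]
tool_rot: [-0.054, 0.704, 0.706, -0.054]
contact_force: [-0.3, -0.2, 0.1]
gripper_width: 0.45
```

>>> step_arm:
  steps:
    - [45,-13,0,0]
    - [40,-12,0,0]
    - [0,0,0,8.5]
    - [0,0,0,8.5]
    - [0,0,0,8.5]
    - [0,0,0,8.5]
    - [0,0,0,8.5]
    - [0,0,0,8.5]

```text
time: 12.15
tool_pos: [0.4677, 0.1976, 0.2007]
tool_rot: [-0.024, 0.942, 0.325, -0.084]
contact_force: [0.6, -0.8, -0.2]
gripper_width: 0.451
```

```bash
python3 ck.py
python3 - <<'E'
from h import *
im,d,C=grab('top'); W=cloud(d,C); np.savez('top1.npz',im=im,d=d,W=W)
a=np.load('top0.npz')['im'][185:250,275:410]; b=im[185:250,275:410]
save('cmp.png',cv2.resize(np.vstack([a,b]),None,fx=5.5,fy=4.5,interpolation=cv2.INTER_CUBIC))
for n in ('top0','top1'):
    f=np.load(n+'.npz'); W=f['W']; hsv=cv2.cvtColor(f['im'],cv2.COLOR_RGB2HSV)
    m=((hsv[...,0]<6)|(hsv[...,0]>174))&(hsv[...,1]>140)&(hsv[...,2]>60)&(W[...,2]>.1)&(W[...,1]>-.12)
    k,l,st,_=cv2.connectedComponentsWithStats(m.astype(np.uint8))
    for i in range(1,k):
        if st[i,4]>15:
            P=W[l==i]; c=np.polyfit(P[:,0],P[:,1],1); print(n,st[i],P.mean(0).round(4),'slope',c[0].round(4))
E
```

```text
12.15 [0.4677 0.1976 0.2007] zax [-0.174  -0.0088 -0.9847] yaw 38.51 [ 0.6 -0.8 -0.2] [ 0.01 -0.04 -0.05] 0.45091739272705716 phi 1.0580441956789508 crank 0.5580441956789508 r 0.18290665930310673
top0 [333 201   3  21  35] [ 0.5588 -0.0675  0.1165] slope 0.0247
top0 [312 202   2  16  24] [ 0.5615 -0.0136  0.1168] slope 0.0217
top1 [311 201   2  22  35] [ 0.5581 -0.0111  0.116 ] slope 0.0051
top1 [332 201   2  22  37] [ 0.5612 -0.065   0.1154] slope -0.0011
```

View pics/cmp.png

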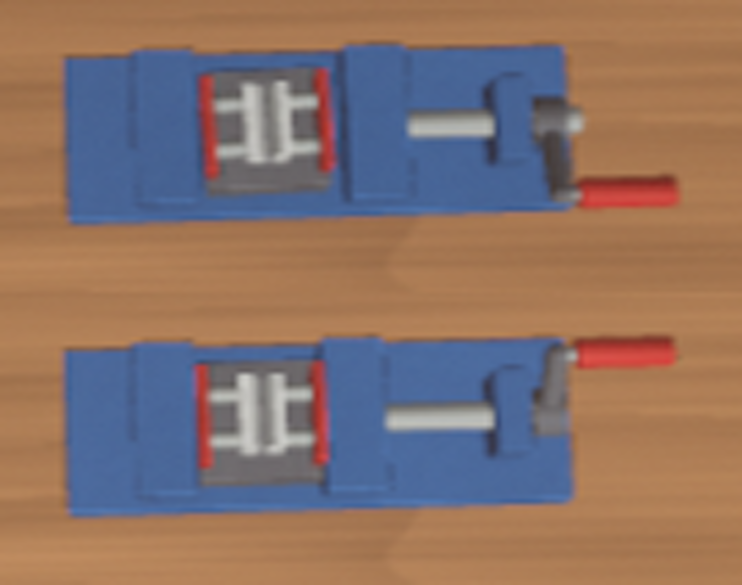

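Lower half of that picture (after): the caliper now sits flush and square between both jaws (lug slopes 0.002 now, 0.023 before). The tool has drifted about 10° in tilt. I'll finish the yaw and see whether a slow rise and a fast descent reduce the tilt.

>>> step_arm:
  steps:
    - [0,0,0,8.5]
    - [0,0,0,8.5]
    - [0,0,0,8.5]
    - [0,0,-20,2]
    - [0,0,-20,0]
    - [0,0,-20,0]
    - [0,0,-20,0]
    - [0,0,0,0]

```text
time: 13.0
tool_pos: [0.4789, 0.1922, 0.2677]
tool_rot: [-0.002, 0.991, 0.094, -0.099]
contact_force: [0.1, -0.9, 0.3]
gripper_width: 0.45
```

```bash
python3 ck.py
```

```text
13.0 [0.4789 0.1922 0.2677] zax [-0.1957 -0.0151 -0.9805] yaw 10.92 [ 0.1 -0.9  0.3] [-0.06 -0.08  0.02] 0.45031046395399105 phi 1.238544489707119 crank 0.738544489707119 r 0.23938939586005456
```

>>> step_arm:
  steps:
    - [0,0,50,0]
    - [0,0,40,0]
    - [0,0,0,0]

```text
time: 13.3
tool_pos: [0.4608, 0.1894, 0.1745]
tool_rot: [-0.002, 0.991, 0.095, -0.099]
contact_force: [-0.1, -1.1, -0.5]
gripper_width: 0.448
```

```bash
python3 ck.py
```

```text
13.3 [0.4608 0.1894 0.1745] zax [-0.196  -0.0154 -0.9805] yaw 11.13 [-0.1 -1.1 -0.5] [-0.04 -0.01  0.01] 0.4479034580177775 phi 0.945046141067362 crank 0.44504614106736196 r 0.16421239947907473
```

>>> step_arm:
  steps:
    - [48,0,-12,0]
    - [48,0,-12,0]
    - [48,0,-12,0]
    - [0,0,0,0]

```text
time: 13.7
tool_pos: [0.6052, 0.2158, 0.1734]
tool_rot: [-0.001, 0.99, 0.097, -0.107]
contact_force: [-0.4, 0.1, -0.6]
gripper_width: 0.447
```

```bash
python3 ck.py
```

```text
13.7 [0.6052 0.2158 0.1734] zax [-0.2112 -0.0191 -0.9773] yaw 11.37 [-0.4  0.1 -0.6] [ 0.   -0.12  0.06] 0.4469902198363241 phi 1.9229775974818653 crank 1.4229775974818653 r 0.1405607518178205
```

>>> step_arm:
  steps:
    - [-20,0,5,0]
    - [-20,0,5,0]
    - [-20,0,5,0]
    - [-20,0,5,0]
    - [-20,0,5,0]
    - [0,0,0,0]

```text
time: 14.3
tool_pos: [0.5029, 0.194, 0.1717]
tool_rot: [-0.001, 0.989, 0.099, -0.108]
contact_force: [-0.3, 0.4, -0.4]
gripper_width: 0.452
```

```bash
python3 ck.py
```

```text
14.3 [0.5029 0.194  0.1717] zax [-0.2129 -0.0194 -0.9769] yaw 11.63 [-0.3  0.4 -0.4] [-0.01 -0.16 -0.02] 0.45161412653097766 phi 1.179286611636658 crank 0.679286611636658 r 0.1409765519544129
```

Tilt about the blade's y axis doesn't matter, because the pinch plane contains it, so I'll leave it. Now to locate the handle accurately.

```bash
cat > hd.py <<'E'
from h import *
im,d,C=grab('wrist'); W=cloud(d,C); t=state()['time']; save('h%d.png'%(t*100),im)
hsv=cv2.cvtColor(im,cv2.COLOR_RGB2HSV)
m=(hsv[...,0]>=5)&(hsv[...,0]<18)&(hsv[...,1]>150)&(W[...,2]>.108)&(W[...,2]<.125)&(W[...,1]>.15)
P=W[m]; r=cv2.minAreaRect((P[:,:2]*1000).astype(np.float32)); print(r,len(P),np.median(P,0))
m=(W[...,2]>.06)&(W[...,2]<.072)&(W[...,1]>.15)&(W[...,1]<.29)&(abs(W[...,0]-.475)<.08)
P=W[m]; print('block',cv2.minAreaRect((P[:,:2]*1000).astype(np.float32)),len(P))
T=tool()
for zz in (.09,):
    g=np.array([.4768,.2277,zz]); print('need',need(g+.019*T[:3,2]),'to 45mm above',need(g+[0,0,.045]+.019*T[:3,2]), T.round(3))
E
python3 hd.py
```

```text
((477.55853271484375, 227.9164581298828), (32.342742919921875, 14.267561912536621), 10.88901424407959) 789 [0.4795705  0.22771864 0.11229337]
block ((477.2213439941406, 228.00662231445312), (80.68790435791016, 60.3404426574707), 10.901423454284668) 4799
need [ -2.3 -36.3 104.4] to 45mm above [-11.7 -37.4  60.4] [[ 0.958  0.196 -0.211  0.504]
 [ 0.197 -0.98  -0.019  0.194]
 [-0.211 -0.023 -0.977  0.172]
 [ 0.     0.     0.     1.   ]]
```

>>> step_arm:
  steps:
    - [-5,-18,0,0.7]
    - [-5,-18,0,0]
    - [0,-1,20,0]
    - [0,0,20,0]
    - [0,0,15,0]
    - [0,0,0,0]
    - [0,0,0,0]

```text
time: 15.05
tool_pos: [0.4829, 0.2297, 0.1252]
tool_rot: [-0.002, 0.99, 0.094, -0.101]
contact_force: [0.6, -0.0, 0.3]
gripper_width: 0.45
```

```bash
python3 ck.py; python3 hd.py
```

```text
15.05 [0.4829 0.2297 0.1252] zax [-0.2004 -0.0159 -0.9796] yaw 10.93 [ 0.6 -0.   0.3] [ 0.02 -0.12  0.04] 0.4500736869540122 phi 0.8476986463855032 crank 0.3476986463855032 r 0.11178710464374386
((480.97723388671875, 227.65240478515625), (38.4694709777832, 30.276086807250977), 39.065208435058594) 1193 [0.48008145 0.22834647 0.1123267 ]
block ((477.4695129394531, 227.82568359375), (80.41791534423828, 60.23636245727539), 11.086045265197754) 7259
need [ 0.7  1.3 50.6] to 45mm above [-8.3  0.3  6.5] [[ 0.962  0.185 -0.201  0.483]
 [ 0.186 -0.982 -0.016  0.23 ]
 [-0.2   -0.022 -0.98   0.125]
 [ 0.     0.     0.     1.   ]]
```

>>> step_arm:
  steps:
    - [0,1,17,0]
    - [0,0,17,0]
    - [0,0,14,0]
    - [0,0,0,0]
    - [0,0,0,0]

```text
time: 15.6
tool_pos: [0.475, 0.2276, 0.0767]
tool_rot: [-0.002, 0.991, 0.093, -0.099]
contact_force: [0.2, 0.5, -0.3]
gripper_width: 0.445
```

```bash
python3 ck.py; python3 hd.py; cd pics; mv $(ls -t h*.png|head -1) hg.png
```

```text
15.6 [0.475  0.2276 0.0767] zax [-0.1965 -0.0148 -0.9804] yaw 10.88 [ 0.2  0.5 -0.3] [ 0.03 -0.16  0.03] 0.4446412028058236 phi 0.40703223255636556 crank -0.09296776744363444 r 0.0892993550730724
((478.976318359375, 227.14263916015625), (35.46101379394531, 103.33181762695312), 11.036298751831055) 2131 [0.48215882 0.22846613 0.11223837]
block ((477.6485290527344, 227.8579864501953), (80.32378387451172, 60.339229583740234), 11.043778419494629) 9960
need [-0.8 -0.2  1.4] to 45mm above [ -9.6  -1.2 -42.7] [[ 0.963  0.184 -0.197  0.475]
 [ 0.185 -0.983 -0.015  0.228]
 [-0.196 -0.022 -0.98   0.077]
 [ 0.     0.     0.     1.   ]]
```

View pics/hg.png

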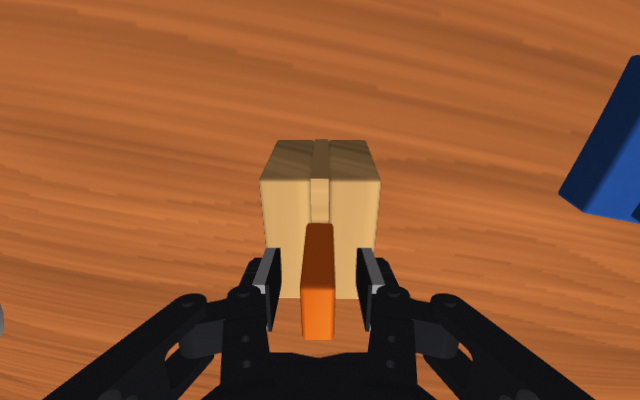

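The picture shows the handle at (318,280) centred between the pads and aligned with them. Closing.

>>> step_arm:
  steps:
    - [0,0,0,0]
    - [0,0,0,0]
    - [0,0,0,0]
    - [0,0,0,0]
    - [0,0,0,0]
  claw: 0

```text
time: 16.15
tool_pos: [0.4762, 0.2278, 0.0784]
tool_rot: [-0.002, 0.991, 0.093, -0.097]
contact_force: [-0.0, -0.5, -1.1]
gripper_width: 0.157
```

```bash
python3 ck.py; python3 -c "
from h import *
T=tool(); print(T.round(4)); p=T[:3,3]
print('up110', need(p+[0,0,.11]))"
```

```text
16.15 [0.4762 0.2278 0.0784] zax [-0.1935 -0.0143 -0.981 ] yaw 10.89 [-0.  -0.5 -1.1] [-0.04 -0.17  0.  ] 0.1572562154190404 phi 0.42963966459728387 crank -0.07036033540271613 r 0.08890989589849893
[[ 0.9636  0.1846 -0.1935  0.4762]
 [ 0.1854 -0.9826 -0.0143  0.2278]
 [-0.1927 -0.0221 -0.981   0.0784]
 [ 0.      0.      0.      1.    ]]
up110 [ -21.2   -2.4 -107.9]
```

>>> step_arm:
  steps:
    - [-3,-0.3,-15,0]
    - [-3,-0.3,-15,0]
    - [-3,-0.3,-15,0]
    - [-3,-0.3,-15,0]
    - [-3,-0.3,-15,0]
    - [-4,-0.4,-20,0]
    - [-4,-0.4,-20,0]
    - [0,0,0,0]

```text
time: 16.95
tool_pos: [0.4771, 0.2279, 0.2096]
tool_rot: [-0.003, 0.991, 0.093, -0.094]
contact_force: [0.1, -0.5, -1.2]
gripper_width: 0.155
```

```bash
python3 ck.py
python3 - <<'E'
from h import *
T=tool(); p=T[:3,3]
print('up60', need(p+[0,0,.06]))
a=np.load('top1.npz'); W=a['W'];im=a['im']
# pads: points z>.11 between lugs
m=(W[...,2]>.105)&(W[...,2]<.14)&(W[...,1]>-.085)&(W[...,1]<.01)&(abs(W[...,0]-.56)<.05)
hsv=cv2.cvtColor(im,cv2.COLOR_RGB2HSV); w=m&(hsv[...,1]<60)&(hsv[...,2]>120)
P=W[w]; print(len(P),P.min(0),P.max(0),np.median(P,0)); print(np.histogram(P[:,1],bins=np.arange(-.07,0,.003)))
r=m&((hsv[...,0]<6)|(hsv[...,0]>174))&(hsv[...,1]>140); P=W[r]; print('x of lugs',P.min(0),P.max(0))
im,d,C=grab('wrist');save('lift.png',im)
E
```

```text
16.95 [0.4771 0.2279 0.2096] zax [-0.187  -0.0122 -0.9823] yaw 10.9 [ 0.1 -0.5 -1.2] [-0.01 -0.11  0.06] 0.1552592890638745 phi 1.1268605845216046 crank 0.6268605845216046 r 0.1863187167935561
up60 [-11.2  -1.4 -58.9]
120 [ 0.53974068 -0.05895318  0.10500079] [ 0.57996961 -0.01467612  0.12895637] [ 0.55858818 -0.03752223  0.12177195]
(array([ 0,  0,  0,  1,  1,  0,  1, 16, 25, 12,  6, 17, 17, 17,  1,  2,  0,
        1,  3,  0,  0,  0,  0]), array([-0.07 , -0.067, -0.064, -0.061, -0.058, -0.055, -0.052, -0.049,
       -0.046, -0.043, -0.04 , -0.037, -0.034, -0.031, -0.028, -0.025,
       -0.022, -0.019, -0.016, -0.013, -0.01 , -0.007, -0.004, -0.001]))
x of lugs [ 0.53183174 -0.06669881  0.10533594] [ 0.58601261 -0.00961767  0.12523401]
```

>>> step_arm:
  steps:
    - [2,23,-3.5,0]
    - [2,23,-3.5,0]
    - [2,23,-3.5,0]
    - [2,23,-3.5,0]
    - [2,23,-3.5,0]
    - [2,23,-3.5,0]
    - [2,23,-3.5,0]
    - [2,23,-3.5,0]

```text
time: 17.8
tool_pos: [0.5275, 0.046, 0.2188]
tool_rot: [-0.003, 0.99, 0.096, -0.103]
contact_force: [-0.1, 1.0, -1.1]
gripper_width: 0.157
```

>>> step_arm:
  steps:
    - [2,23,-3.5,0]
    - [2,23,-3.5,0]
    - [2,15,-3,0]
    - [0,0,0,5.3]
    - [0,0,0,5.3]
    - [0,0,0,0]

```text
time: 18.4
tool_pos: [0.5451, -0.0177, 0.219]
tool_rot: [0.006, 0.994, -0.001, -0.108]
contact_force: [0.2, -0.3, -0.7]
gripper_width: 0.157
```

```bash
python3 ck.py
python3 - <<'E'
from h import *
T=tool(); print(T.round(4)); print(need([.559,-.038,.235]))
im,d,C=grab('wrist'); save('ov.png',im); np.savez('ov.npz',im=im,d=d,W=cloud(d,C))
E
```

```text
18.4 [ 0.5451 -0.0177  0.219 ] zax [-0.215  -0.0112 -0.9765] yaw -0.15 [ 0.2 -0.3 -0.7] [ 0.04 -0.12  0.  ] 0.15659048467565526 phi 1.5057502173390052 crank 1.0057502173390052 r 0.17789187370987103
[[ 9.766e-01 -2.000e-04 -2.150e-01  5.451e-01]
 [-2.600e-03 -9.999e-01 -1.120e-02 -1.770e-02]
 [-2.150e-01  1.150e-02 -9.765e-01  2.190e-01]
 [ 0.000e+00  0.000e+00  0.000e+00  1.000e+00]]
[ 10.2  20.5 -18.4]
```

View pics/ov.png

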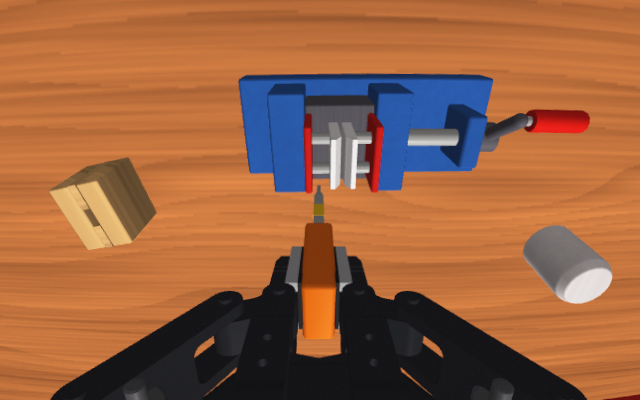

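The picture shows the blade held centrally, its tip at (318,187), and the pads with the gap at about (343,155). Measuring both with the same camera.

```bash
cat > gap.py <<'E'
from h import *
import sys
f=np.load(sys.argv[1]); W=f['W']; im=f['im']; hsv=cv2.cvtColor(im,cv2.COLOR_RGB2HSV)
g=(hsv[...,1]<60)&(hsv[...,2]>90)
m=g&(W[...,2]>.116)&(W[...,2]<.135)&(abs(W[...,0]-.56)<.024)&(W[...,1]>-.06)&(W[...,1]<-.018)
P=W[m]; print(len(P),np.histogram(P[:,1],bins=np.arange(-.06,-.016,.002)),'x',np.percentile(P[:,0],[1,99]),'z',np.percentile(P[:,2],[50,95]))
for lo,hi in((-.06,-.0375),(-.0375,-.018)):
    Q=P[(P[:,1]>lo)&(P[:,1]<hi)]; Q=Q[Q[:,2]>np.percentile(Q[:,2],50)]; print(len(Q),np.median(Q,0),np.polyfit(Q[:,0],Q[:,1],1)[0])
m=((hsv[...,0]<6)|(hsv[...,0]>174))&(hsv[...,1]>140)&(W[...,2]>.08)&(W[...,1]>-.1)
k,l,st,_=cv2.connectedComponentsWithStats(m.astype(np.uint8))
for i in range(1,k):
    if st[i,4]>30: Q=W[l==i]; print('lug',st[i],np.median(Q,0),np.percentile(Q[:,0],[1,99]),np.percentile(Q[:,1],[2,98]))
# blade pixels: rows 180-225 cols 310-328
for v in range(182,224,4):
    print(v,[(u,*im[v,u],*np.round(W[v,u],3)) for u in range(312,326,3)])
E
python3 gap.py ov.npz
```

```text
1054 (array([  0,   0,   0,   0,   0,   0,  85, 137, 154, 153,  38,   0,  72,
       117, 125, 139,  34,   0,   0,   0,   0]), array([-0.06 , -0.058, -0.056, -0.054, -0.052, -0.05 , -0.048, -0.046,
       -0.044, -0.042, -0.04 , -0.038, -0.036, -0.034, -0.032, -0.03 ,
       -0.028, -0.026, -0.024, -0.022, -0.02 , -0.018])) x [0.54034951 0.57997981] z [0.12248593 0.12431913]
283 [ 0.56133582 -0.04508417  0.12339584] 0.006315460354661401
243 [ 0.56069469 -0.02972175  0.12365906] 0.01118424203280683
lug [304 115   9  78 566] [ 0.56843074 -0.01044338  0.1161456 ] [0.53373063 0.58780995] [-0.01303848 -0.00766408]
lug [366 114  17  79 887] [ 0.56556972 -0.06194465  0.1148439 ] [0.53411851 0.58829969] [-0.06629714 -0.06060866]
182 [(312, np.uint8(173), np.uint8(72), np.uint8(41), np.float64(0.542), np.float64(-0.013), np.float64(0.116)), (315, np.uint8(212), np.uint8(128), np.uint8(67), np.float64(0.486), np.float64(-0.016), np.float64(-0.002)), (318, np.uint8(210), np.uint8(126), np.uint8(67), np.float64(0.487), np.float64(-0.019), np.float64(-0.001)), (321, np.uint8(210), np.uint8(125), 
[... 4954 characters left out ...]
.555), np.float64(-0.019), np.float64(0.191)), (324, np.uint8(168), np.uint8(109), np.uint8(71), np.float64(0.553), np.float64(-0.021), np.float64(0.188))]
222 [(312, np.uint8(180), np.uint8(104), np.uint8(55), np.float64(0.428), np.float64(-0.011), np.float64(-0.001)), (315, np.uint8(94), np.uint8(78), np.uint8(71), np.float64(0.555), np.float64(-0.016), np.float64(0.196)), (318, np.uint8(95), np.uint8(78), np.uint8(72), np.float64(0.555), np.float64(-0.017), np.float64(0.195)), (321, np.uint8(95), np.uint8(78), np.uint8(72), np.float64(0.555), np.float64(-0.019), np.float64(0.195)), (324, np.uint8(158), np.uint8(98), np.uint8(58), np.float64(0.428), np.float64(-0.027), np.float64(-0.001))]
```

>>> step_arm:
  steps:
    - [7,9.5,-1.4,0.2]
    - [7,9.5,-1.4,0]
    - [0,0,0,0]
    - [0,0,0,0]

```text
time: 18.85
tool_pos: [0.5604, -0.0378, 0.2179]
tool_rot: [0.006, 0.994, 0.001, -0.109]
contact_force: [0.0, 0.2, -1.6]
gripper_width: 0.158
```

```bash
cat > tip.py <<'E'
from h import *
im,d,C=grab('wrist'); W=cloud(d,C); T=tool(); t=state()['time']
save('t%d.png'%(t*100),im)
q=(W-T[:3,3])@T[:3,:3]; hsv=cv2.cvtColor(im,cv2.COLOR_RGB2HSV)
# blade: near TCP column
m=(np.hypot(W[...,0]-T[0,3],W[...,1]-T[1,3])<.02)&(W[...,2]<T[2,3]-.022)&(W[...,2]>T[2,3]-.085)&(abs(W[...,1]-T[1,3])<.006)&(hsv[...,2]<180)
P=W[m]; print('blade',len(P),'y by z:')
for z in np.arange(T[2,3]-.08,T[2,3]-.02,.01):
    Q=P[(P[:,2]>=z)&(P[:,2]<z+.01)]
    if len(Q): print(z.round(3),len(Q),np.median(Q,0).round(4),(Q[:,1].min().round(4),Q[:,1].max().round(4)))
Y=m&(hsv[...,0]>17)&(hsv[...,0]<35)&(hsv[...,1]>120)
if Y.any(): Q=W[Y]; print('yellow z',np.percentile(Q[:,2],[2,98]).round(4),len(Q))
g=(hsv[...,1]<60)&(hsv[...,2]>90)&(W[...,2]>.116)&(W[...,2]<.135)&(abs(W[...,0]-.56)<.024)&(W[...,1]>-.06)&(W[...,1]<-.018)
for lo,hi in((-.06,-.0375),(-.0375,-.018)):
    Q=W[g&(W[...,1]>lo)&(W[...,1]<hi)]
    if len(Q)>20: Q=Q[Q[:,2]>np.percentile(Q[:,2],50)]; print('pad',len(Q),np.median(Q,0).round(4),np.percentile(Q[:,1],[3,97]).round(4))
E
python3 ck.py; python3 tip.py
```

```text
18.85 [ 0.5604 -0.0378  0.2179] zax [-0.2164 -0.0112 -0.9762] yaw 0.01 [ 0.   0.2 -1.6] [ 0.03 -0.14  0.05] 0.15750653026450018 phi 1.592206871991484 crank 1.092206871991484 r 0.17644469932208115
blade 325 y by z:
0.138 8 [ 0.5692 -0.0384  0.1462] (np.float64(-0.0394), np.float64(-0.0373))
0.148 29 [ 0.5693 -0.0386  0.1534] (np.float64(-0.0399), np.float64(-0.0366))
0.158 63 [ 0.5696 -0.0385  0.1633] (np.float64(-0.0412), np.float64(-0.0353))
0.168 73 [ 0.5699 -0.0378  0.1729] (np.float64(-0.0409), np.float64(-0.0353))
0.178 89 [ 0.5702 -0.0383  0.1832] (np.float64(-0.0412), np.float64(-0.0353))
0.188 63 [ 0.5703 -0.0376  0.1912] (np.float64(-0.0405), np.float64(-0.0353))
yellow z [0.1724 0.187 ] 119
pad 217 [ 0.5614 -0.0452  0.1237] [-0.0471 -0.0431]
pad 243 [ 0.5608 -0.0298  0.1235] [-0.0319 -0.0278]
```

>>> step_arm:
  steps:
    - [2.2,-1,9.8,0]
    - [2.2,0,9.8,0]
    - [1,0,5,0]
    - [0,0,0,0]

```text
time: 19.3
tool_pos: [0.5596, -0.0365, 0.1899]
tool_rot: [0.005, 0.994, 0.001, -0.109]
contact_force: [-0.5, -0.4, -1.0]
gripper_width: 0.153
```

```bash
python3 ck.py; python3 tip.py
```

```text
19.3 [ 0.5596 -0.0365  0.1899] zax [-0.2174 -0.011  -0.976 ] yaw 0.07 [-0.5 -0.4 -1. ] [ 0.04 -0.11  0.03] 0.15346350360908945 phi 1.591488992696558 crank 1.091488992696558 r 0.1484278010631001
blade 542 y by z:
0.11 162 [ 0.568  -0.0407  0.1183] (np.float64(-0.0421), np.float64(-0.0318))
0.12 79 [ 0.5682 -0.0417  0.1213] (np.float64(-0.0424), np.float64(-0.033))
0.13 64 [ 0.5689 -0.0371  0.1355] (np.float64(-0.0397), np.float64(-0.0339))
0.14 79 [ 0.5692 -0.0369  0.1457] (np.float64(-0.0396), np.float64(-0.0339))
0.15 91 [ 0.5694 -0.0369  0.1561] (np.float64(-0.0398), np.float64(-0.0339))
0.16 58 [ 0.5695 -0.0362  0.1633] (np.float64(-0.039), np.float64(-0.0339))
yellow z [0.1446 0.1588] 120
pad 275 [ 0.5629 -0.0451  0.1236] [-0.047  -0.0404]
pad 252 [ 0.5629 -0.0297  0.1238] [-0.0319 -0.0278]
```

>>> step_arm:
  steps:
    - [1.3,0,6,0]
    - [1.3,0,6,0]
    - [0,0,0,0]

```text
time: 19.65
tool_pos: [0.56, -0.0367, 0.1774]
tool_rot: [0.006, 0.994, 0.001, -0.109]
contact_force: [-0.4, -1.3, -1.3]
gripper_width: 0.154
```

```bash
python3 ck.py; python3 tip.py | grep -v blade
```

```text
19.65 [ 0.56   -0.0367  0.1774] zax [-0.216  -0.0117 -0.9763] yaw 0.08 [-0.4 -1.3 -1.3] [-0.03 -0.13  0.  ] 0.15444813554303946 phi 1.5955432243687133 crank 1.0955432243687133 r 0.13596129810436489
0.098 47 [ 0.5793 -0.0355  0.104 ] (np.float64(-0.0415), np.float64(-0.0313))
0.108 115 [ 0.5762 -0.0368  0.1153] (np.float64(-0.0421), np.float64(-0.0308))
0.118 212 [ 0.5691 -0.0408  0.1202] (np.float64(-0.0426), np.float64(-0.0322))
0.128 72 [ 0.5695 -0.0366  0.1334] (np.float64(-0.0398), np.float64(-0.0341))
0.138 98 [ 0.5698 -0.0371  0.1437] (np.float64(-0.04), np.float64(-0.0341))
0.148 58 [ 0.5699 -0.0367  0.1512] (np.float64(-0.0397), np.float64(-0.0341))
yellow z [0.1324 0.146 ] 119
pad 254 [ 0.566  -0.0452  0.1236] [-0.0471 -0.0425]
pad 230 [ 0.5666 -0.0297  0.1236] [-0.0317 -0.0278]
```

>>> step_arm:
  steps:
    - [1.3,0,6,0]
    - [1.3,0,6,0]
    - [0,0,1,0]

```text
time: 20.0
tool_pos: [0.5618, -0.037, 0.168]
tool_rot: [0.006, 0.994, 0.001, -0.106]
contact_force: [-0.5, 0.2, -0.2]
gripper_width: 0.157
```

```bash
python3 ck.py; python3 tip.py | grep -v blade
```

```text
20.0 [ 0.5618 -0.037   0.168 ] zax [-0.2106 -0.0123 -0.9775] yaw 0.07 [-0.5  0.2 -0.2] [ 0.08 -0.03  0.01] 0.15676124615458237 phi 1.6110553990597718 crank 1.1110553990597718 r 0.12667155272269376
0.088 65 [ 0.5796 -0.0366  0.0946] (np.float64(-0.043), np.float64(-0.0311))
0.098 87 [ 0.5794 -0.0366  0.1032] (np.float64(-0.043), np.float64(-0.0311))
0.108 211 [ 0.5719 -0.0396  0.1152] (np.float64(-0.0429), np.float64(-0.0313))
0.118 150 [ 0.5715 -0.0408  0.1198] (np.float64(-0.043), np.float64(-0.0314))
0.128 89 [ 0.5718 -0.0375  0.1331] (np.float64(-0.0404), np.float64(-0.0345))
0.138 64 [ 0.5719 -0.0371  0.1412] (np.float64(-0.0397), np.float64(-0.0345))
yellow z [0.1228 0.1372] 117
pad 258 [ 0.5657 -0.0468  0.1236] [-0.0484 -0.0443]
pad 237 [ 0.5664 -0.0282  0.1235] [-0.0307 -0.0267]
```

>>> step_arm:
  steps:
    - [0,0,5,0]
    - [0,0,3,0]
    - [0,0,0.5,0]

```text
time: 20.35
tool_pos: [0.5613, -0.0372, 0.1615]
tool_rot: [0.006, 0.995, 0.001, -0.104]
contact_force: [-1.0, 0.2, 4.3]
gripper_width: 0.156
```

```bash
python3 ck.py; python3 tip.py | grep -v blade
```

```text
20.35 [ 0.5613 -0.0372  0.1615] zax [-0.2065 -0.0125 -0.9784] yaw 0.08 [-1.   0.2  4.3] [0.12 0.02 0.04] 0.15576308036795863 phi 1.6087298311974811 crank 1.1087298311974811 r 0.12021735031205665
0.082 66 [ 0.5795 -0.0346  0.0877] (np.float64(-0.0431), np.float64(-0.0312))
0.092 91 [ 0.5794 -0.0367  0.0966] (np.float64(-0.0428), np.float64(-0.0312))
0.102 138 [ 0.5734 -0.0379  0.1064] (np.float64(-0.0431), np.float64(-0.0314))
0.112 246 [ 0.5715 -0.0409  0.1173] (np.float64(-0.0431), np.float64(-0.0315))
0.122 89 [ 0.5715 -0.0375  0.1269] (np.float64(-0.0404), np.float64(-0.0346))
0.132 62 [ 0.5713 -0.0372  0.135 ] (np.float64(-0.0398), np.float64(-0.0346))
yellow z [0.1167 0.1307] 119
pad 248 [ 0.5666 -0.0468  0.1236] [-0.0485 -0.0416]
pad 229 [ 0.5678 -0.0282  0.1236] [-0.0317 -0.0267]
```

The band is now centred on the pad tops (0.1167–0.1307 m against 0.1236 m). One last look, including the crank.

```bash
python3 - <<'E'
from h import *
im,d,C=grab('wrist'); W=cloud(d,C); hsv=cv2.cvtColor(im,cv2.COLOR_RGB2HSV)
m=((hsv[...,0]<6)|(hsv[...,0]>174))&(hsv[...,1]>140)&(W[...,2]>.06)&(W[...,1]<-.15); P=W[m]; print('knob',len(P),np.median(P,0),P[:,0].min(),P[:,0].max(),P[:,2].max())
a=cv2.resize(im[80:300,200:520],(800,550),interpolation=cv2.INTER_CUBIC); save('fin.png',a)
E
python3 ck.py
```

```text
knob 1822 [ 0.59385693 -0.20393062  0.11277382] 0.5827136268081161 0.5999113158853638 0.11571283395761253
20.45 [ 0.5613 -0.0371  0.1615] zax [-0.2067 -0.0125 -0.9783] yaw 0.08 [-0.2  0.1  3.4] [ 0.11 -0.    0.04] 0.1574693289964502 phi 1.6083799031256627 crank 1.1083799031256627 r 0.12020283005970012
```

View pics/fin.png

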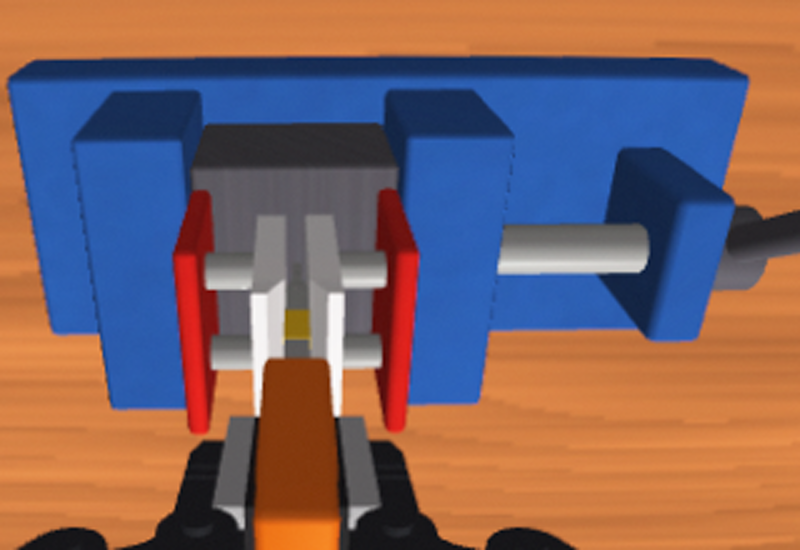

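The picture shows the blade between the pads with the yellow band at the pad tops (298,322), the caliper flush between the jaws, and the handle gripped. Handing in.

```bash
python3 -c "
from plant import *
print(job_done())"
```

```text
the job is handed in; nothing more can be done
None
```

I clamped the caliper, drew the gauge blade and slid it between the pads. I then handed the job in at about 20.5 s, with the blade still held by its handle.

**Clamping:**
- I turned the crank over the top, away from the robot, to about 1.73 rad under load, with up to 58 N at the knob.
- After each of the two pushes it sprang back to about 1.6 rad once released, which is close to where it first becomes tight. **The clamp may therefore be weaker than the 0.1 to 0.2 rad past tight you asked for.** I pushed again only once.
- The knob was still at that angle in the last check. The caliper sat flush and square between the jaws: its lug edges were at a slope of about 0.002, against 0.023 before clamping.

**Blade:**
- It went in centred in the gap to within about 1 mm, and the pads spread by about 3 mm.
- The yellow band measured 116.7 to 130.7 mm above the bench, with the pad tops at 123.6 mm on the same camera. That puts the band's middle on the pads' top edges.
- The tip is about 35 mm into the 50 mm gap. The push from below was 3 to 4 N, with sideways force at most 1 N.

**Other points:**
- The tool had drifted about 12° in tilt along the blade's width. The blade itself stayed nearly upright: about 0.7° off across the gap, slightly more along its width.
- I never moved toward or touched the spray can, wrench or oil filter, but I did not measure their positions again at the end.

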